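Aim the label reader and raise its telescopic post

ROBOT

A 6-joint arm with a two-finger parallel gripper is mounted at the origin on the work surface. World frame = base frame: x ahead of the robot, y to its left, z up, the work surface at z = 0. Lengths are in m, angles in rad, forces in N, time in s.
With the tool pointing down it reaches from about 0.3 to 0.875 m from the base axis. Payload 4.2 kg.
Tool frame: the origin (TCP) lies midway between the tips of the shut fingers; the grasp point (between the pads) lies 19 mm behind it; x points along the fingers, z is the direction in which the jaws open and shut, and the axes are right-handed (so a half turn about x gives the same grasp; the last joint's range is limited). The gripper opens to 85 mm and grips with 20 to 120 N. Pads are 22 mm wide; open, the fingers measure 114 mm over their backs; the gripper's body (76 mm by 85 mm) begins 54 mm behind the grasp point. The pads swing forward as they close: fully open they stand 13 mm farther back than shut.
Start: joints at [-1.133, 0.32, 1.565, -0, 1.257, -0.02], TCP at [0.254, -0.516, 0.231] pointing down, gripper open.
Joint ranges: [-3.11, 3.11], [-0.84, 2.01], [0.21, 2.61], [-1.34, 4.49], [0.05, 2.63], [-2.56, 2.56]. Speed limits (rad/s): [2.57, 2.57, 3.14, 3.14, 3.14, 3.14].

INTERFACE

Orientations are given as a unit quaternion [w, x, y, z].
In Python, from workcell import manip, vision, hand_in gives the robot as it stands.
- The arm moves only by the tool carry_out, never from a script. Its argument "targets" is a list of rows, each a list of 7 numbers: the turn, a rotation vector about the tool's x, y, z in units of 8 degrees (1.0 is 8 degrees), then the shift along the tool's x, y, z in units of 25 mm (1.0 is 25 mm), then the finger opening in mm, from 0 to 85.4. A call has 1 to 20 rows; each row is the pose to reach, as a shift and turn from the pose measured when the call began, along the tool's axes at that moment; what a row does not reach only later rows make up. A row lasts 1/8 s, in which the tool goes at most 62.5 mm and 10.7 degrees, less where a joint would pass 70% of its speed; a pose out of reach is approached as far as the arm can. A call with a gripper value outside its range is refused whole. The fingers move at their own pace and stop on an object; "force" is the grip in N (left out, the last holds). Time passes only in rows, so rows that repeat a pose let the fingers close. It gives the time, the measured TCP pose, the force and the opening at its end, in the units of the state.
- manip.get_obs(): the state, without advancing time (a new reading comes with each control period).
- vision.read_camera(name): name is "scene" or "top"; returns the picture (384x512x3 uint8, red, green, blue); there is no depth.
- vision.camera_model(name): a dict with "vertical_fov" (degrees; the focal length in pixels is half the picture's height over the tangent of half this angle, whatever the lens; pixels are square), "cx", "cy" (the principal point, pixels), "rvec" (rotation vector, rad) and "tvec" (3), from world to camera coordinates, as OpenCV has them. Camera axes: x right, y down, z forward; pixel columns grow to the right and rows downward; lengths in m; the calibration is good to about 2 mm. A picture is of the moment at which its call begins. camera_model takes no time and is no camera call.
- hand_in(): hands the job in, once; it reports no verdict.
The state is a dict: "clock": time; "q": joint angles; "joint_vel": joint speeds; "effort": joint torques, N m; "ee_pos": TCP position; "eef_rot": TCP orientation; "ft_force": force on the tool from outside, world axes, zero at the start; "wrist_torque": the same for the moment, N m; "gripper_width": opening from 0.0 (shut) to 1.0 (fully open).
Only numpy, scipy, OpenCV 4.12 (cv2) and the standard library are available. Lean on these libraries where they do the work, as an engineer would, in place of code of your own. Each camera call takes 0.05 s, during which the arm holds its last target. There are 200 camera calls.

TASK

Take the label reader on its telescopic post by the sides of its head so that the red release button is squeezed in, turn it while the post is still fully down until its window points at the barcode label on the carton, and hold it steady on the label for about a second. Then, with the button still squeezed, pull the head straight up past the first stop to the second (last) stop, and finish while holding it there fully extended, button in, still pointing at the label, because it sinks back if let go. Leave the cartons, bottles and everything else on the table where they are.

Things in the scene. Friction and masses are not known exactly. Their poses are not given: they have to be found in the camera images.
- head_center (a point): Centre of the reader head, on the axis of its upright post: a grey box 64 mm long (own x: 28 mm behind this point, 36 mm ahead), 36 mm wide (y), 60 mm tall (30 mm above and below), yellow line along its top ending in a wider bar at the window end. x: where the window looks, z: up. 132 mm above the table with the post fully down, 252 mm at the second stop. It only turns about the post and slides up and down. 0.3 kg.
- post_base: Foot of the reader's post, fixed to the table; origin under its centre, on the post's axis. Round dark steel foot 116 mm across, 14 mm thick; black tube 34 mm across up to 87 mm; orange collar 40 mm across at 86 to 97 mm; the head's underside is at 102 mm when down.
- window (a point): Middle of the dark glass window on the head's front face, 36 mm ahead of head_center along the head's x; same axes: x is the looking direction, z up. It points at the label when the label lies straight ahead along x, to within the label's width (seen from above).
- button_face (a point): Centre of the outer face of the red round release button (14 mm across) on the head's +y side, level with head_center. Out, it stands 6 mm proud (24 mm from the post's axis: head and button are 42 mm wide together); fully in it is flush. Gripping the head across its y sides at the height of head_center, over the axis, squeezes it in.
- release (a joint): Release button, m: 0 out, 0.006 fully in. A spring pushes it out with 2 N (out) to 5 N (in). While it is out a catch locks the head down; press it before pulling. From about 0.004 m the catch is clear.
- swivel (a joint): Turn of the head about the upright post axis, rad, relative to the foot: positive is anticlockwise from above, range -1.7 to 1.7; turns with about 0.06 N m of friction and stays where left.
- reader (a joint): First slide of the telescope, m: how far the head and its thin tube have been pulled up out of the lower tube. 0 fully down, 0.06 at the first stop. Slides easily (about 4 N including weight) once the release is in, and falls back if let go.
- lower_tube (a joint): Second slide, m: how far the 27 mm steel lower tube has been drawn up out of the black tube; 0 down, 0.06 at the second (last) stop, which is a firm end. It moves when the head is pulled on beyond the first stop, with about 5 N more resistance.
- label (a point): Middle of the upright part of the white barcode label, 90 mm wide, stuck on the -x face of one carton near its top edge and folded over onto the carton's top; this point is 112 mm above the table.
- labelled_carton: Brown carton with the white barcode label, 120 mm (x) by 200 mm (y) by 140 mm tall, loose on the table; origin at the centre of its underside; the label is on its -x face. It stands beyond the reader, left or right. Leave it.
- plain_carton: Brown carton of the same size without a label, with a light strip of tape on top, on the other side. Origin at the centre of its underside. Leave it.
- bottle_a: Amber drink bottle with yellow label and green cap, 64 mm across, 200 mm tall, standing; origin under its centre. Leave it.
- bottle_b: Second such bottle. Leave it.
- tape_roll: Amber roll of tape lying flat, 100 mm across, 48 mm tall; origin under its centre. Leave it.
- hard_hat: White hard hat, 270 mm across, 134 mm tall; origin under its centre. Leave it.
- marker: Blue marker, 135 mm by 18 mm by 16 mm tall, lying; origin under its centre. Leave it.
There are look-alikes about, which are no part of the job. What is shaped like the post_base but blue is not meant.

How it is judged:
On the way, in this order (a step that is already met when the one before it is completed fails the run):
1. the head is gripped with the release button in and, with the post still down, its window is held steady pointing at the label (y of label in the frame of window between -0.03 and 0.03 m and x of label in the frame of window above 0.05 m and velocity of joint swivel between -0.1 and 0.1 rad/s and contact force between the fingers and reader above 3 N and value of joint release above 0.004 m and value of joint each of reader, lower_tube below 0.012 m), for 0.5 s.
2. the head is pulled up to the second stop with the button squeezed in (contact force between the fingers and reader above 3 N and value of joint release above 0.004 m and value of joint each of reader, lower_tube above 0.054 m), for 0.2 s.
At the end, for the whole second after the job is handed in: The gripper still holds the head (finger force over 3 N) with the release button in (over 4 mm of 6), both slides within 6 mm of their stops (post fully extended to the second stop), head at rest, and the window's line of sight, seen from above, passing within 30 mm of the middle of the label (all of step 2 and y of label in the frame of window between -0.03 and 0.03 m and x of label in the frame of window above 0.05 m and velocity of joint swivel between -0.1 and 0.1 rad/s and linear speed of reader below 0.02 m/s); the arm keeps its last pose, push and grip.
It fails at once if a carton is moved by more than 20 mm (distance of any of labelled_carton, plain_carton from where it was at the start of the episode above 0.02 m).
It fails at once if a bottle, the tape roll, the hard hat or the marker is moved by more than 20 mm (distance of any of bottle_a, bottle_b, tape_roll, hard_hat, marker from where it was at the start of the episode above 0.02 m).
It also fails if it takes over 35 s, if anything falls off the work surface, if the arm or the gripper's body presses on something with over 40 N, if the wrist force passes 120 N, or if a joint passes its speed limit or range.

## Working session

There is one attempt and no reset: what is moved stays moved. The work goes in short steps, Python scripts to look and compute and a tool call to move; the robot and the scene stay as the last step left them, time stands still between calls to the robot, and variables do not carry over. Pictures are saved under pics/ and viewed, about 8 in all and at most 12, crops included, and the job is handed in when it is done.

Besides the shell and the picture viewer there is one more tool, called after "Emit:" as name(argument=value, ...) on one line, values as JSON. carry_out: Moves the arm, as the interface text tells. Its arguments: {"type":"object","properties":{"targets":{"type":"array"},"force":{"type":"number"}},"required":["targets"]}

```bash
mkdir -p pics
cat > h.py <<'E'
import numpy as np, cv2
from workcell import manip, vision, hand_in
def cam(n):
    m=vision.camera_model(n); f=192/np.tan(np.radians(m['vertical_fov'])/2)
    return np.array([[f,0,m['cx']],[0,f,m['cy']],[0,0,1]]),cv2.Rodrigues(np.array(m['rvec'],float))[0],np.array(m['tvec'],float),m
def ray(n,u,v,z):
    K,R,t,_=cam(n); c=-R.T@t; d=R.T@np.linalg.solve(K,[u,v,1]); return c+d*(z-c[2])/d[2]
def proj(n,p):
    K,R,t,_=cam(n); q=K@(R@np.array(p,float)+t); return q[:2]/q[2]
def snap(n,f,box=None,s=1):
    im=vision.read_camera(n)[:,:,::-1]
    if box: im=im[box[1]:box[3],box[0]:box[2]]
    cv2.imwrite('pics/'+f,cv2.resize(im,None,fx=s,fy=s,interpolation=cv2.INTER_CUBIC))
E
python3 - <<'E'
from h import *
snap('scene','s1.png',s=1.5); snap('top','t1.png',s=1.5)
for n in('scene','top'): print(vision.camera_model(n))
print(manip.get_obs())
E
```

```text
{'vertical_fov': 54.82600275251627, 'cx': 249.4062196458479, 'cy': 193.1652997472732, 'rvec': array([ 1.10078222,  2.39570294, -0.98626684]), 'tvec': array([ 0.25606549, -0.2373004 ,  1.64191496])}
{'vertical_fov': 43.77832385159235, 'cx': 246.28500962479552, 'cy': 198.24782160352956, 'rvec': array([ 2.21757696, -2.15480053,  0.06754222]), 'tvec': array([0.05702007, 0.54670805, 1.44473984])}
{'clock': 0.1, 'q': array([-1.13301633e+00,  3.20233086e-01,  1.56555829e+00, -7.71722516e-06,
        1.25742508e+00, -2.00212792e-02]), 'joint_vel': array([ 3.45302783e-04, -1.89274225e-03, -1.59228279e-03, -1.17644240e-03,
       -1.76561605e-03,  3.70361844e-05]), 'effort': array([ 4.93552161e-04, -4.16406190e+01, -2.34705162e+01, -8.33389997e-07,
        4.87571946e-03, -9.18916186e-06]), 'ee_pos': array([ 0.25393991, -0.51540234,  0.23056292]), 'eef_rot': array([ 0.59992923,  0.37381466,  0.60089467, -0.37319312]), 'ft_force': array([-0.35549151,  0.52284573,  0.48569623]), 'wrist_torque': array([-0.00379139,  0.04391746, -0.02182363]), 'gripper_width': 1.0028498377421817}
```

View pics/s1.png

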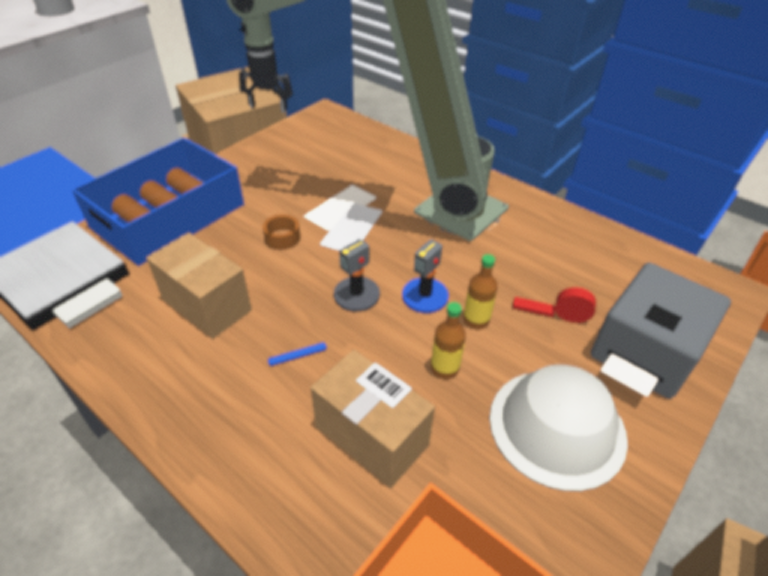

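View pics/t1.png

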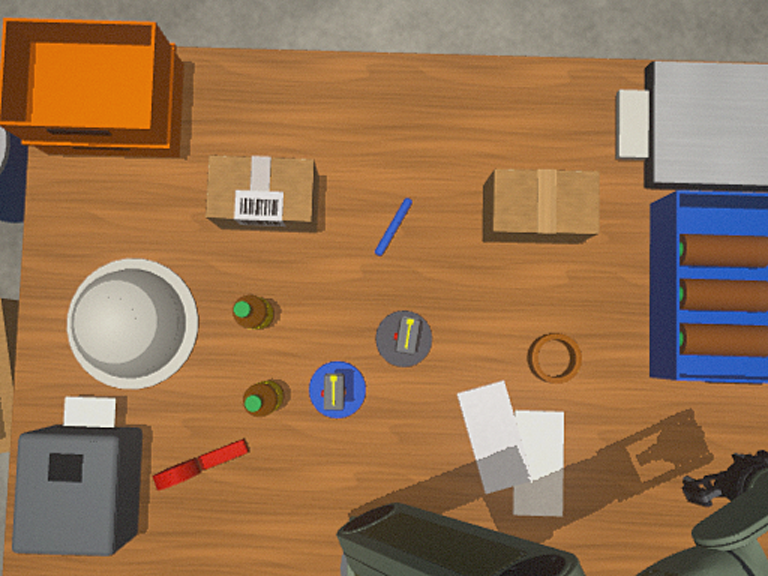

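The reader with the dark foot is at about (404,338) in the enlarged top view, facing away from the robot. The labelled carton is on the left, with its label at about (259,207). The blue look-alike is at (337,390). I'll enlarge for precision.

Run:
```python
from h import *
a=vision.read_camera('top')[:,:,::-1]
r=lambda b,s:cv2.resize(a[b[1]:b[3],b[0]:b[2]],None,fx=s,fy=s,interpolation=cv2.INTER_CUBIC)
cv2.imwrite('pics/t2.png',np.hstack([r((240,200,300,250),6.6),r((130,100,220,175),4.4)]))
print(ray('top',404/1.5,338/1.5,.014), ray('top',259/1.5,222/1.5,.128))
```

```text
[ 4.64167143e-01 -1.19611008e-04  1.40000000e-02] [0.6751412  0.28611917 0.128     ]
```

View pics/t2.png

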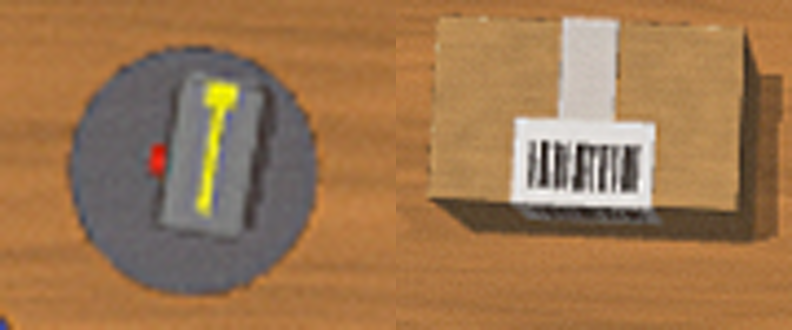

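Run:
```python
from h import *
P=lambda x,y:(240+x/6.6,200+y/6.6); L=lambda x,y:(130+(x-396)/4.4,100+y/4.4)
f=ray('top',*P(193,170),.014)
c=[ray('top',*P(*p),.162) for p in((190,73),(268,88),(160,225),(240,238))]
hd=np.mean(c,0); d=(c[0]+c[1]-c[2]-c[3])/2; d2=ray('top',*P(222,92),.162)-ray('top',*P(203,210),.162)
lab=ray('top',*L(583,206),.14); ll=[ray('top',*L(*p),.14) for p in((511,203),(655,208))]
print(f,hd,d,[np.degrees(np.arctan2(v[1],v[0])) for v in(d,d2)])
print(lab,ll); v=lab-f; print(np.degrees(np.arctan2(v[1],v[0])))
o=manip.get_obs(); from scipy.spatial.transform import Rotation as Ro
R=Ro.from_quat(o['eef_rot'],scalar_first=True).as_matrix(); print(R)
for p in((248,310,.2),(263,400,.2)): print(ray('top',p[0]/1.5,p[1]/1.5,p[2]))
```

```text
[4.62864579e-01 1.24961054e-04 1.40000000e-02] [ 0.46762492 -0.0020172   0.162     ] [ 0.06313433 -0.01048777  0.        ] [np.float64(-9.431749945897623), np.float64(-7.704608943045667)]
[0.67648808 0.28476408 0.14      ] [array([0.67712094, 0.33109385, 0.14      ]), array([0.67650312, 0.2384754 , 0.14      ])]
53.11153473555365
[[-5.86353495e-04  8.97014720e-01  4.42000281e-01]
 [ 1.23522425e-03  4.42000670e-01 -8.97013870e-01]
 [-9.99999065e-01  2.00022476e-05 -1.36718297e-03]]
[0.50415522 0.2878493  0.2       ]
[0.34555969 0.2549364  0.2       ]
```

Emit:
carry_out(targets=[[0.5, 0, 0, 0, 1.6, -1.4, 85], [1, 0, 0, 0, 3.6, -3.2, 85], [1.5, 0, 0, 0, 5.6, -5, 85], [2, 0, 0, 0, 7.6, -6.8, 85], [2.5, 0, 0, 0, 9.6, -8.5, 85], [3, 0, 0, 0, 11.6, -10.3, 85], [3.5, 0, 0, 0, 13.6, -12.1, 85], [4, 0, 0, 0, 15.2, -13.6, 85], [4.34, 0, 0, 0, 16.2, -14.4, 85], [4.34, 0, 0, 0, 16.6, -14.78, 85], [4.34, 0, 0, 0, 16.6, -14.78, 85], [4.34, 0, 0, 0, 16.6, -14.78, 85], [4.34, 0, 0, 0, 16.6, -14.78, 85]], force=40)

```text
clock: 1.78
ee_pos: [0.4625, -0.0018, 0.2312]
eef_rot: [0.461, 0.536, 0.462, -0.536]
ft_force: [0.4, 0.4, -0.1]
gripper_width: 0.995
```

Emit:
carry_out(targets=[[0, 0, 0, 1, 0, -0.05, 85], [0, 0, 0, 2, 0, -0.05, 85], [0, 0, 0, 3, 0, -0.05, 85], [0, 0, 0, 4, 0, -0.05, 85], [0, 0, 0, 4.9, 0, -0.05, 85], [0, 0, 0, 4.9, 0, -0.05, 85], [0, 0, 0, 4.9, 0, -0.05, 85]])

```text
clock: 2.65
ee_pos: [0.4632, -0.001, 0.1095]
eef_rot: [0.461, 0.537, 0.461, -0.536]
ft_force: [-0.2, 0.4, -0.0]
gripper_width: 0.995
```

Run:
```python
from h import *
a=vision.read_camera('scene')[130:220,180:330,::-1]
b=vision.read_camera('top')[170:260,200:350,::-1]
cv2.imwrite('pics/g1.png',cv2.resize(np.vstack([a,b]),None,fx=3.3,fy=3.3,interpolation=cv2.INTER_CUBIC))
```

```text
(no output)
```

View pics/g1.png

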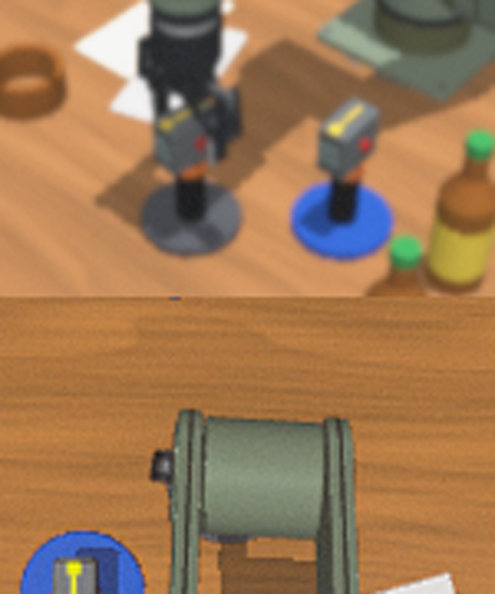

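The scene crop shows the fingers either side of the head, with the red button at crop (200,145) next to one pad. Next I'll close.

Emit:
carry_out(targets=[[0, 0, 0, 0, 0, 0, 30], [0, 0, 0, 0, 0, 0, 30], [0, 0, 0, 0, 0, 0, 30], [0, 0, 0, 0, 0, 0, 30], [0, 0, 0, 0, 0, 0, 30], [0, 0, 0, 0, 0, 0, 30], [0, 0, 0, 0, 0, 0, 30], [0, 0, 0, 0, 0, 0, 30]], force=40)

```text
clock: 3.75
ee_pos: [0.4641, 0.0005, 0.1106]
eef_rot: [0.461, 0.538, 0.461, -0.535]
ft_force: [0.4, 5.5, 4.2]
gripper_width: 0.419
```

Emit:
carry_out(targets=[[-0.4, 0, 0, 0, 0, 0, 30], [-1, 0, 0, 0, 0, 0, 30], [-1.7, 0, 0, 0, 0, 0, 30], [-2.4, 0, 0, 0, 0, 0, 30], [-3.1, 0, 0, 0, 0, 0, 30], [-3.8, 0, 0, 0, 0, 0, 30], [-4.5, 0, 0, 0, 0, 0, 30], [-5.2, 0, 0, 0, 0, 0, 30], [-5.9, 0, 0, 0, 0, 0, 30], [-6.6, 0, 0, 0, 0, 0, 30], [-7.2, 0, 0, 0, 0, 0, 30], [-7.6, 0, 0, 0, 0, 0, 30], [-7.7, 0, 0, 0, 0, 0, 30], [-7.7, 0, 0, 0, 0, 0, 30], [-7.7, 0, 0, 0, 0, 0, 30], [-7.7, 0, 0, 0, 0, 0, 30]])

```text
clock: 5.75
ee_pos: [0.4643, 0.0005, 0.1106]
eef_rot: [0.671, 0.226, 0.669, -0.223]
ft_force: [0.7, 0.2, 0.1]
gripper_width: 0.415
```

Run:
```python
from h import *
from scipy.spatial.transform import Rotation as Ro
o=manip.get_obs(); R=Ro.from_quat(o['eef_rot'],scalar_first=True).as_matrix()
print(np.degrees(np.arctan2(R[1,2],R[0,2]))+90,R[:,0],o['q'],o['ee_pos'],o['ft_force'],o['wrist_torque'])
a=vision.read_camera('scene')[130:290,180:330,::-1]
cv2.imwrite('pics/g2.png',cv2.resize(a,None,fx=3.7,fy=3.7,interpolation=cv2.INTER_CUBIC))
```

```text
52.91271107752923 [ 0.00388153  0.00306436 -0.99998777] [-0.02590076  0.26526834  1.98769774  0.0040887   0.88482978  0.6188077 ] [0.46431928 0.00048234 0.11063401] [0.70815354 0.17776426 0.13990171] [ 0.020874   -0.11638925  0.03433277]
```

View pics/g2.png

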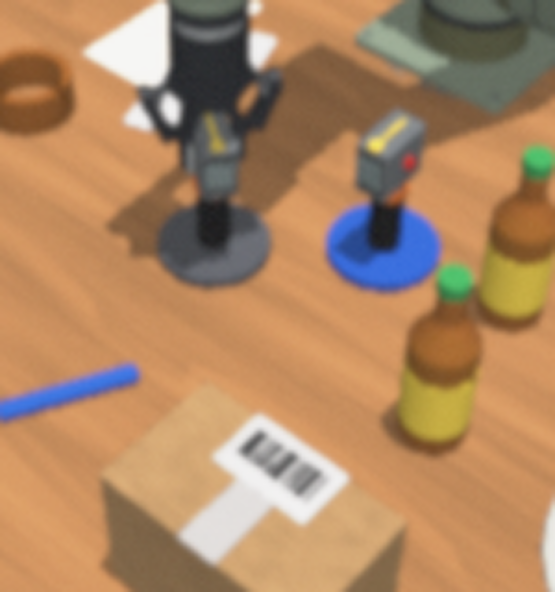

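Emit:
carry_out(targets=[[0, 0, 0, 0, 0, 0, 30], [0, 0, 0, 0, 0, 0, 30], [0, 0, 0, 0, 0, 0, 30], [0, 0, 0, 0, 0, 0, 30], [0, 0, 0, 0, 0, 0, 30], [0, 0, 0, 0, 0, 0, 30], [0, 0, 0, 0, 0, 0, 30], [0, 0, 0, 0, 0, 0, 30]], force=60)

```text
clock: 6.8
ee_pos: [0.4644, 0.0005, 0.1107]
eef_rot: [0.671, 0.226, 0.669, -0.223]
ft_force: [-0.4, 0.3, 1.8]
gripper_width: 0.417
```

Run:
```python
from h import *
a=ray('scene',180+207/3.7,130+118/3.7,.162);b=ray('scene',180+215/3.7,130+150/3.7,.162);d=b-a
print(a,b,np.degrees(np.arctan2(d[1],d[0])))
c=np.array([.463,.0005,.162]);u=np.array([np.cos(.925),np.sin(.925),0])
for s in(-.028,0,.036):print((proj('scene',c+s*u)-[180,130])*3.7)
```

```text
[ 0.46007422 -0.00649324  0.162     ] [0.48878471 0.02914055 0.162     ] 51.14127393137965
[204.76378348 103.89216625]
[210.48058847 122.72390565]
[218.08936532 147.78799354]
```

Emit:
carry_out(targets=[[0, 0, 0, -0.15, 0, 0, 30], [0, 0, 0, -0.45, 0, 0, 30], [0, 0, 0, -0.8, 0, 0, 30], [0, 0, 0, -1.15, 0, 0, 30], [0, 0, 0, -1.5, 0, 0, 30], [0, 0, 0, -1.85, 0, 0, 30], [0, 0, 0, -2.2, 0, 0, 30], [0, 0, 0, -2.5, 0, 0, 30], [0, 0, 0, -2.8, 0, 0, 30], [0, 0, 0, -3.1, 0, 0, 30], [0, 0, 0, -3.4, 0, 0, 30], [0, 0, 0, -3.7, 0, 0, 30], [0, 0, 0, -4, 0, 0, 30], [0, 0, 0, -4.3, 0, 0, 30], [0, 0, 0, -4.5, 0, 0, 30], [0, 0, 0, -4.65, 0, 0, 30], [0, 0, 0, -4.75, 0, 0, 30], [0, 0, 0, -4.8, 0, 0, 30], [0, 0, 0, -4.8, 0, 0, 30], [0, 0, 0, -4.8, 0, 0, 30]])

```text
clock: 9.3
ee_pos: [0.4639, 0.0002, 0.2308]
eef_rot: [0.671, 0.226, 0.669, -0.223]
ft_force: [3.3, 2.6, -7.0]
gripper_width: 0.413
```

Run:
```python
from h import *
from scipy.spatial.transform import Rotation as Ro
o=manip.get_obs(); R=Ro.from_quat(o['eef_rot'],scalar_first=True).as_matrix()
print(np.degrees(np.arctan2(R[1,2],R[0,2]))+90,R[:,0],o['ee_pos'],o['ft_force'],o['wrist_torque'],o['gripper_width'])
a=vision.read_camera('scene')[90:250,180:330,::-1]
cv2.imwrite('pics/g3.png',cv2.resize(a,None,fx=3.7,fy=3.7,interpolation=cv2.INTER_CUBIC))
c=np.array([.463,.0005,.282]);u=np.array([np.cos(.925),np.sin(.925),0])
for s in(-.028,0,.036):print((proj('scene',c+s*u)-[180,90])*3.7)
```

```text
52.91331660693353 [ 0.0040914   0.00322093 -0.99998644] [4.63895193e-01 1.66126683e-04 2.30813077e-01] [ 3.30409709  2.5554281  -7.03001105] [ 0.26910495 -0.53977389  0.05081291] 0.4130664650921456
[201.97015362 146.97321951]
[208.04929112 165.4508202 ]
[216.160332   190.10441206]
```

View pics/g3.png

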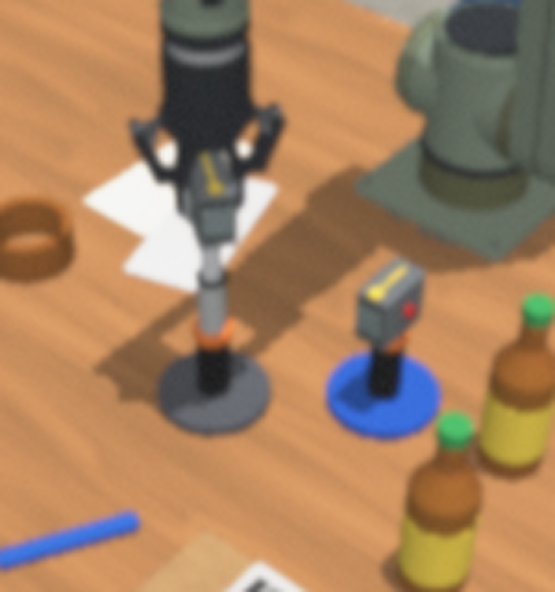

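The head is up, with both tube stages visible, and it lines up with the projected extended pose. A small extra pull should confirm the end stop.

Emit:
carry_out(targets=[[0, 0, 0, -0.04, 0, 0, 30], [0, 0, 0, -0.08, 0, 0, 30], [0, 0, 0, -0.1, 0, 0, 30], [0, 0, 0, -0.1, 0, 0, 30], [0, 0, 0, -0.1, 0, 0, 30], [0, 0, 0, -0.1, 0, 0, 30]])

```text
clock: 10.1
ee_pos: [0.4635, 0.0001, 0.2311]
eef_rot: [0.671, 0.226, 0.67, -0.224]
ft_force: [6.6, 1.4, -21.6]
gripper_width: 0.413
```

The force rose to 21.6 N for 0.3 mm of motion, so this is the firm end stop. I'll hold briefly to check for slip, then hand in.

Emit:
carry_out(targets=[[0, 0, 0, -0.05, 0, 0, 30], [0, 0, 0, -0.05, 0, 0, 30], [0, 0, 0, -0.05, 0, 0, 30], [0, 0, 0, -0.05, 0, 0, 30]])

```text
clock: 10.6
ee_pos: [0.4637, 0.0001, 0.231]
eef_rot: [0.67, 0.226, 0.67, -0.224]
ft_force: [5.8, 2.3, -16.8]
gripper_width: 0.417
```

Run:
```python
from h import *
a=vision.read_camera('scene')[90:290,130:380,::-1]
cv2.imwrite('pics/g4.png',cv2.resize(a,None,fx=3,fy=3,interpolation=cv2.INTER_CUBIC))
o=manip.get_obs();print(o['ee_pos'],o['ft_force'],o['gripper_width'],abs(o['joint_vel']).max())
```

```text
[4.63671139e-01 7.06240773e-05 2.31007809e-01] [  5.18579603   2.00583187 -15.98253318] 0.411907517145207 0.0012415989936240266
```

View pics/g4.png

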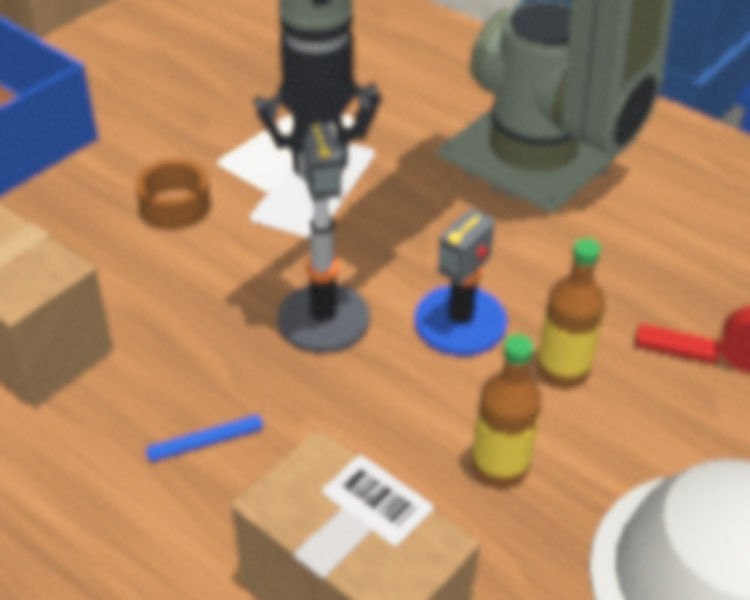

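The head is held at full extension, pointing toward the label, and nothing else has been disturbed.

```bash
python3 -c "
from h import *
print(hand_in())"
```

```text
the job is handed in; nothing more can be done
None
```

I completed the task and handed it in at about 10.7 s, with the reader head held at the second stop and pointing at the label. The hand-in gave no verdict.

- **Grip:** I gripped the dark-footed reader's head across its sides. The fingers stopped at about 35.5 mm against the 36 mm head, so the button is in.
- **Aim:** I turned the head to a yaw of about 52.9°, against a measured label bearing of about 53.1°. With the post down, I held it there for over a second. A rough check from the yellow line in the camera picture gave about 51°, which is still within the label's width.
- **Lift:** I then pulled the head straight up by 120 mm. At the top, an extra pull raised the force to 21.6 N for only 0.3 mm of movement, so this is the firm end stop.
- **Last check:** The pull was about 16 N with the arm at rest and no sign of slip. In the last picture both tube stages are out, and the cartons, bottles, tape roll, marker and visible part of the hard hat look undisturbed.

No check failed.

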